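# Wipe the brass chips off the repair plate

### The arm

A 7-joint arm with a two-finger parallel gripper is mounted at the origin on the work surface. World frame = base frame: x ahead of the robot, y to its left, z up, the work surface at z = 0. Lengths are in mm, angles in rad, forces in N, time in s.
With the tool pointing down it reaches from about 400 to 875 mm from the base axis. Payload 4.4 kg.
Tool frame: the origin (TCP) lies midway between the tips of the shut fingers; the grasp point (between the pads) lies 19 mm behind it; z points along the fingers, y is the direction in which the jaws open and shut (so a half turn about z gives the same grasp; the last joint's range is limited). The gripper opens to 85 mm and grips with 20 to 120 N. Pads are 22 mm wide; open, the fingers measure 114 mm over their backs; the gripper's body (76 mm by 85 mm) begins 54 mm behind the grasp point. The pads swing forward as they close: fully open they stand 13 mm farther back than shut.
Start: joints at [-1.174, 0.628, 0.038, 1.517, -0.027, 0.996, -0.02], TCP at [290.175, 581.65, 197.913] pointing down, gripper open.
Joint ranges: [-3.06, 3.06], [-0.37, 2.12], [-1.25, 1.32], [0.18, 2.47], [-1.1, 4.24], [0.23, 1.98], [-2.94, 2.94]. Speed limits (rad/s): [2.57, 2.57, 3.14, 3.14, 3.14, 3.14, 3.14].

### API

Orientations are given as [roll, pitch, yaw] about the fixed x, y, z axes, in that order (R = Rz(yaw) Ry(pitch) Rx(roll)).
In Python, from cell import * gives the robot as it stands. The module is installed in compiled form; this text tells all that it offers.
- The arm moves only by the tool move_arm, never from a script. Its argument "series" is a list of rows, each a list of 2 entries, a list of its own where there are three numbers: the shift along the tool's x, y, z in m, then the turn about the tool's z in rad. In form: [[[x, y, z], yaw], ...]. A call has 1 to 5 rows; each row is the pose to reach, as a shift and turn from the pose measured when the call began, along the tool's axes at that moment; what a row does not reach only later rows make up. A row lasts 1/8 s, in which the tool goes at most 62.5 mm and 10.7 degrees, less where a joint would pass 70% of its speed; a pose out of reach is approached as far as the arm can. A call with a gripper value outside its range is refused whole. "claw" is the opening, from 0 (shut) to 1 (fully open), set as the call begins (left out, the last holds). The fingers move at their own pace and stop on an object; the grip force is fixed at half the most. Time passes only in rows, so rows that repeat a pose let the fingers close. It gives the time, the measured TCP pose, the force and the opening at its end, in the units of the state.
- read_state(): the state, without advancing time (a new reading comes with each control period).
- get_image(name): name is "scene" or "top" or "wrist"; returns the picture (420x560x3 uint8, blue, green, red); there is no depth.
- camera_model(name): a dict with "fov_y" (degrees; the focal length in pixels is half the picture's height over the tangent of half this angle, whatever the lens; pixels are square), "cx", "cy" (the principal point, pixels), "k1" (the pictures are not rectified: a ray, as slopes to the right and down, at radius r is drawn at 1 + k1 r^2 times it, then the intrinsics apply), "pose" (4x4, takes a point from camera to world coordinates); the wrist camera has in their place "tool_from_camera" (4x4, takes a point from camera to tool coordinates, whose origin is the TCP and whose axes are the flange's). Camera axes: x right, y down, z forward; pixel columns grow to the right and rows downward; lengths in mm; the calibration is good to about 2 mm. A picture is of the moment at which its call begins: read the wrist's pose just before it. camera_model takes no time and is no camera call.
- finish_job(): hands the job in, once; it reports no verdict.
The state is a dict: "clock": time; "qpos": joint angles; "qd": joint speeds; "tau": joint torques, N m; "eef_pos": TCP position; "tool_rot": TCP orientation; "force": force on the tool from outside, world axes, zero at the start; "torque": the same for the moment, N m; "width": finger opening in mm.
Only numpy, scipy, OpenCV 4.12 (cv2) and the standard library are available. Lean on these libraries where they do the work, as an engineer would, in place of code of your own. Each camera call takes 0.05 s, during which the arm holds its last target. There are 200 camera calls.

### The job

Pick up the red-handled wooden scraper block and, with it, wipe both brass chips along the white repair plate into the green trough at its end; the fingers must not touch the chips. Then stand the scraper upright on the slate counter, clear of the plate and trough, and let go.

Things in the scene. Friction and masses are not known exactly. Their poses are not given: they have to be found in the camera images.
- scraper: Loose block, 0.15-0.31 kg, stands upright: pale wooden foot 130 (x) x 24 (y) x 18 mm high; centred on it a red grip bar 80 (x) x 20 (y) mm, from 18 to 71 mm height; pinch it across its 20 mm from above. Origin: centre of the underside, z up; both y faces wipe. Not the bare grooved steel block near it. Its starting spot stays free to put it back.
- plate: Fixed white slab 160 (x) x 200 (y) mm, flat rimless top at 30 mm height. Origin: centre of the slab's underside, on the slate, z up. Joined to its -y end, as wide as the slab: green open trough from y -100 to -185 mm, floor top at 8 mm, 5 mm walls 26 mm high (a scraper at plate-top height passes over them). Chips pushed over the -y edge drop in.
- chip_a: Loose irregular brass offcut, about 22 x 18 x 6 mm, lying flat on the white plate. Origin: centre of its underside, z up.
- chip_b: Loose irregular brass offcut, about 22 x 16 x 6 mm, lying flat on the white plate. Origin: centre of its underside, z up. Both chips start with centres at plate x -36 to 36 mm and y -55 to 30 mm, so one stroke of the scraper down the middle covers both.

How it is judged (in metres and radians):
On the way, in this order (a step that is already met when the one before it is completed fails the run):
1. the scraper is brought down onto the white plate (its foot within 8 mm of the top) while both chips are still on the plate (z of scraper in the frame of plate between 0.026 and 0.038 m and x of scraper in the frame of plate between -0.08 and 0.08 m and y of scraper in the frame of plate between -0.1 and 0.12 m and z of each of chip_a, chip_b in the frame of plate above 0.026 m), for 0.05 s.
2. both chips are in the trough while the scraper is still up at the plate (z of scraper in the frame of plate above 0.02 m and horizontal distance between scraper and plate below 0.25 m and z of each of chip_a, chip_b in the frame of plate below 0.026 m and y of each of chip_a, chip_b in the frame of plate below -0.1 m), for 0.1 s.
At the end, for the whole second after the job is handed in: Both chips lie at rest inside the green trough (within its outline, below 26 mm height), and the scraper stands released and at rest on the slate itself, upright within about 10 degrees, its underside within 4 mm of the slate (x of chip_a in the frame of plate between -0.08 and 0.08 m and y of chip_a in the frame of plate between -0.185 and -0.1 m and z of each of chip_a, chip_b in the frame of plate below 0.026 m and x of chip_b in the frame of plate between -0.08 and 0.08 m and y of chip_b in the frame of plate between -0.185 and -0.1 m and height (world z) of scraper between -0.01 and 0.004 m and angle between scraper's own z axis and vertical below 0.17 rad and linear speed of each of scraper, chip_a, chip_b below 0.02 m/s); the robot touches nothing.
It fails at once if the fingers touch a chip (contact force between the fingers and chip_a above 0.3 N or contact force between the fingers and chip_b above 0.3 N).
It also fails if it takes over 43 s, if anything falls off the work surface, if the arm or the gripper's body presses on something with over 40 N, if the wrist force passes 120 N, or if a joint passes its speed limit or range.

## Working session

There is one attempt and no reset: what is moved stays moved. The work goes in short steps, Python scripts to look and compute and a tool call to move; the robot and the scene stay as the last step left them, time stands still between calls to the robot, and variables do not carry over. Pictures are saved under pics/ and viewed, about 8 in all and at most 12, crops included, and the job is handed in when it is done.

Besides the shell and the picture viewer there is one more tool, called after ">>>" as name(argument=value, ...), one argument or row to a line, values as JSON. move_arm: Moves the arm, as the interface text tells. Its arguments: {"type":"object","properties":{"series":{"type":"array"},"claw":{"type":"number"}},"required":["series"]}

```bash
mkdir -p pics; cat > h.py <<'E'
from cell import *
import numpy as np, cv2
from scipy.spatial.transform import Rotation as R
def tool():
    s=read_state(); T=np.eye(4); T[:3,:3]=R.from_euler('xyz',s['tool_rot']).as_matrix(); T[:3,3]=s['eef_pos']; return T
def cam(name,T=None):
    m=camera_model(name); f=210/np.tan(np.radians(m['fov_y'])/2)
    P=np.array(m['pose']) if 'pose' in m else T@np.array(m['tool_from_camera'])
    return m,f,P
def ray(name,uv,z,T=None):
    m,f,P=cam(name,T); uv=np.atleast_2d(np.array(uv,float))
    d=(uv-[m['cx'],m['cy']])/f; s=d.copy()
    for _ in range(20): s=d/(1+m['k1']*(s**2).sum(1,keepdims=True))
    w=np.c_[s,np.ones(len(s))]@P[:3,:3].T
    return P[:3,3]+w*((z-P[2,3])/w[:,2:])
E
python3 - <<'E'
from h import *
print(read_state())
for n in('scene','top'):
    im=get_image(n); cv2.imwrite(f'pics/{n}0.png',im); m=camera_model(n); print(n,{k:np.round(v,3).tolist() for k,v in m.items()})
print(np.round(camera_model('wrist')['tool_from_camera'],3))
E
```

```text
{'clock': 0.0, 'qpos': array([-1.17379745,  0.6293851 ,  0.03843226,  1.51837483, -0.02699194,
        0.9962904 , -0.01999645]), 'qd': array([-0.00085325,  0.00135547, -0.00066465, -0.00097321,  0.00056012,
       -0.00081902,  0.00132248]), 'tau': array([ 9.28581831e-04, -5.63385093e+01,  1.22673254e+00, -1.93446118e+01,
        1.10536566e-02,  1.07129026e-02, -2.10249533e-05]), 'eef_pos': array([289.85721492, 581.01572473, 196.96153637]), 'tool_rot': array([-3.13965299e+00,  2.88484913e-05,  2.67880942e+00]), 'force': array([ 0.07684375,  0.02939854, -1.07682733]), 'torque': array([-0.00325097,  0.02163149,  0.02429027]), 'width': 85.34390705220194}
scene {'fov_y': 47.364, 'cx': 283.341, 'cy': 205.858, 'k1': 0.056, 'pose': [[0.858, 0.352, -0.374, 795.891], [0.513, -0.613, 0.6, -319.905], [-0.018, -0.707, -0.707, 601.762], [0.0, 0.0, 0.0, 1.0]]}
top {'fov_y': 53.938, 'cx': 278.586, 'cy': 212.64, 'k1': -0.102, 'pose': [[0.016, -0.991, 0.131, 445.695], [-1.0, -0.016, 0.003, 128.522], [-0.001, -0.131, -0.991, 745.106], [0.0, 0.0, 0.0, 1.0]]}
[[-0.00000e+00 -9.59000e-01 -2.85000e-01  7.23000e+01]
 [ 1.00000e+00 -0.00000e+00  1.00000e-03 -7.34000e-01]
 [-1.00000e-03 -2.85000e-01  9.59000e-01 -1.76318e+02]
 [ 0.00000e+00  0.00000e+00  0.00000e+00  1.00000e+00]]
```

View pics/top0.png

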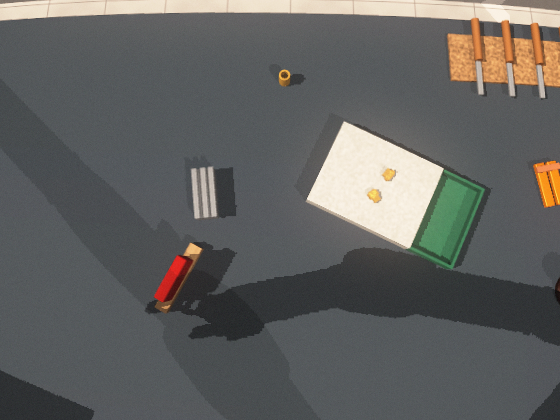

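View pics/scene0.png

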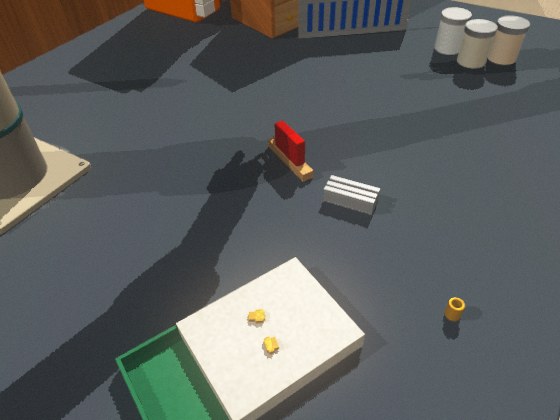

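The top view shows the scraper at about (178,278), the steel block at (204,192), the plate at (375,185) with chips at (389,174) and (374,195), and the trough at (450,218). The scene view agrees with this.

```bash
python3 - <<'E'
from h import *
im=cv2.imread('pics/top0.png'); hsv=cv2.cvtColor(im,cv2.COLOR_BGR2HSV); H,S,V=[hsv[...,i].astype(int) for i in range(3)]
def big(m,n=1):
    c,_=cv2.findContours(m.astype(np.uint8),cv2.RETR_EXTERNAL,cv2.CHAIN_APPROX_NONE); return sorted(c,key=cv2.contourArea)[::-1][:n]
def roi(m,u0,u1,v0,v1):
    k=np.zeros_like(m); k[v0:v1,u0:u1]=1; return m&k
def rect(name,c,z):
    p=ray('top',c[:,0,:],z)[:,:2].astype(np.float32); r=cv2.minAreaRect(p); print(name,np.round(r[0],1),np.round(r[1],1),round(r[2],1)); return r
w=roi((S<60)&(V>120),290,500,100,280); g=roi((H>50)&(H<90)&(S>100)&(V>40),380,500,140,280)
wr=rect('plate',big(w)[0],30); gr=rect('trough26',big(g)[0],26)
red=roi(((H<6)|(H>174))&(S>180)&(V>100),130,230,220,330); rect('red71',big(red)[0],71)
fo=roi((H>8)&(H<28)&(S>60)&(V>70),130,230,220,330)
cc=np.vstack(big(fo,4)); rect('foot18',cc,18)
for c in big(roi((H>15)&(H<32)&(S>120)&(V>120),310,440,130,240),2):
    print('chip',ray('top',[c[:,0,:].mean(0)],34).round(1), rect('c',c,34)[1])
st=roi((S<60)&(V>90),185,225,160,225); rect('steel',np.vstack(big(st,4)),25)
print(tool())
E
```

```text
plate [594.2 -40.4] [202.  166.2] 65.1
trough26 [ 533.3 -174.5] [ 76.7 162.9] 64.2
red71 [424.  305.1] [22.8 78.7] 60.8
foot18 [424.  304.6] [ 28.  130.5] 63.0
c [573.4 -36.8] [21.  17.9] 44.9
chip [[573. -36.  34.]] (21.036434173583984, 17.93721580505371)
c [612.5 -62.6] [15.  22.2] 45.2
chip [[612.  -62.9  34. ]] (15.00387954711914, 22.241107940673828)
steel [576.3 263.6] [116.2  70.4] 2.0
[[-8.94818599e-01  4.46429288e-01 -7.51720621e-04  2.89888259e+02]
 [ 4.46429921e-01  8.94817272e-01 -1.54105518e-03  5.81075872e+02]
 [-1.53195728e-05 -1.71455542e-03 -9.99998530e-01  1.97082743e+02]
 [ 0.00000000e+00  0.00000000e+00  0.00000000e+00  1.00000000e+00]]
```

>>> move_arm(
  series=[
    [[-0.06,-0.046,0],0],
    [[-0.12,-0.092,0],0],
    [[-0.18,-0.14,0],0],
    [[-0.243,-0.187,0],0],
    [[-0.243,-0.187,0],0],
  ],
  claw=1,
)

```text
clock: 0.72
eef_pos: [424.5, 302.9, 197.3]
tool_rot: [-3.139, 0.0, 2.678]
force: [1.6, -0.2, 0.5]
width: 85.3
```

>>> move_arm(
  series=[
    [[0,0,0],0],
  ],
)

```text
clock: 0.85
eef_pos: [427.0, 297.2, 197.2]
tool_rot: [-3.137, 0.002, 2.669]
force: [-1.3, 0.3, -0.4]
width: 85.3
```

```bash
python3 - <<'E'
from h import *
s=read_state(); T=tool(); im=get_image('wrist'); cv2.imwrite('pics/w1.png',im); np.save('w1T.npy',T)
print(s['clock'],T.round(3),s['qd'].round(3),camera_model('wrist')['fov_y'])
hsv=cv2.cvtColor(im,cv2.COLOR_BGR2HSV); H,S,V=[hsv[...,i].astype(int) for i in range(3)]
for n,m,z in(('red',((H<6)|(H>174))&(S>180)&(V>60),71),('foot',(H>8)&(H<28)&(S>60)&(V>60),18)):
    c,_=cv2.findContours(m.astype(np.uint8),cv2.RETR_EXTERNAL,cv2.CHAIN_APPROX_NONE); c=[k for k in c if cv2.contourArea(k)>60]
    p=ray('wrist',np.vstack(c)[:,0,:],z,T)[:,:2].astype(np.float32); r=cv2.minAreaRect(p); print(n,[cv2.boundingRect(k) for k in c],r)
E
```

```text
0.85 [[-8.90000e-01  4.55000e-01 -0.00000e+00  4.26964e+02]
 [ 4.55000e-01  8.90000e-01 -5.00000e-03  2.97192e+02]
 [-2.00000e-03 -5.00000e-03 -1.00000e+00  1.97190e+02]
 [ 0.00000e+00  0.00000e+00  0.00000e+00  1.00000e+00]] [-0.037  0.007 -0.071 -0.014 -0.035 -0.013 -0.001] 67.54905621321342
red [(277, 137, 20, 82)] ((421.62933349609375, 308.9560852050781), (18.593385696411133, 80.65142822265625), 62.89824295043945)
foot [(105, 400, 14, 16), (274, 113, 24, 113)] ((524.819091796875, 142.320556640625), (86.66605377197266, 510.4505615234375), 31.464622497558594)
```

View pics/w1.png

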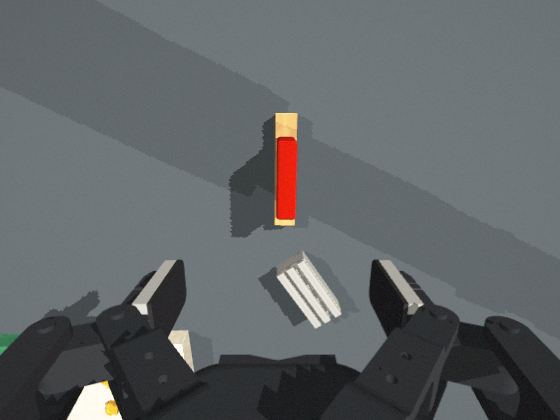

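The wrist view shows the scraper upright with its red top centred at (287,178). The jaws are already square to it. The steel block at (310,290) lies beyond its end, clear of the finger paths.

>>> move_arm(
  series=[
    [[0.0085,0.0065,0.03],0],
    [[0.0085,0.0065,0.08],0],
    [[0.0085,0.0065,0.1],0],
    [[0.0085,0.0065,0.1],0],
    [[0.0085,0.0065,0.1],0],
  ],
  claw=1,
)

```text
clock: 1.52
eef_pos: [421.0, 310.8, 97.8]
tool_rot: [-3.14, 0.001, 2.674]
force: [0.5, 0.6, -0.0]
width: 85.3
```

```bash
python3 - <<'E'
from h import *
T=tool(); im=get_image('wrist'); cv2.imwrite('pics/w2.png',im)
hsv=cv2.cvtColor(im,cv2.COLOR_BGR2HSV); H,S,V=[hsv[...,i].astype(int) for i in range(3)]
m=((H<6)|(H>174))&(S>180)&(V>60)
c,_=cv2.findContours(m.astype(np.uint8),cv2.RETR_EXTERNAL,cv2.CHAIN_APPROX_NONE); c=max(c,key=cv2.contourArea)
p=ray('wrist',c[:,0,:],71,T)[:,:2].astype(np.float32); r=cv2.minAreaRect(p); print(r,T.round(3))
d=np.r_[np.array(r[0])-T[:2,3],30-T[2,3]]; print('tool shift',T[:3,:3].T@d)
E
```

```text
((419.90228271484375, 309.519287109375), (18.871423721313477, 85.49950408935547), 62.41212463378906) [[-8.93000e-01  4.51000e-01 -0.00000e+00  4.20979e+02]
 [ 4.51000e-01  8.93000e-01 -2.00000e-03  3.10762e+02]
 [-1.00000e-03 -2.00000e-03 -1.00000e+00  9.78010e+01]
 [ 0.00000e+00  0.00000e+00  0.00000e+00  1.00000e+00]]
tool shift [ 0.45826603 -1.46557768 67.8038411 ]
```

>>> move_arm(
  series=[
    [[0,-0.0015,0.03],0],
    [[0,-0.0015,0.06],0],
    [[0,-0.0015,0.068],0],
    [[0,-0.0015,0.068],0],
  ],
  claw=1,
)

```text
clock: 2.08
eef_pos: [421.0, 309.6, 30.7]
tool_rot: [-3.141, 0.002, 2.674]
force: [0.4, 0.7, 0.7]
width: 85.4
```

>>> move_arm(
  series=[
    [[0,0,0],0],
    [[0,0,0],0],
    [[0,0,0],0],
    [[0,0,0],0],
    [[0,0,0],0],
  ],
  claw=0,
)

```text
clock: 2.7
eef_pos: [421.2, 309.8, 31.3]
tool_rot: [3.142, 0.002, 2.673]
force: [-1.1, -0.1, 5.3]
width: 17.9
```

>>> move_arm(
  series=[
    [[0,0,0],0],
    [[0,0,0],0],
    [[0,0,0],0],
    [[0,0,0],0],
  ],
  claw=0,
)

```text
clock: 3.2
eef_pos: [421.2, 309.8, 31.4]
tool_rot: [3.142, 0.002, 2.674]
force: [-0.5, -0.9, 4.3]
width: 18.1
```

Grip is held at 18 mm. Next I lift and carry to the plate's far side.

>>> move_arm(
  series=[
    [[0,0,-0.03],0],
    [[0,0,-0.07],0],
    [[0,0,-0.1],0],
    [[0,0,-0.1],0],
    [[0,0,-0.1],0],
  ],
)

```text
clock: 3.82
eef_pos: [420.3, 309.3, 130.5]
tool_rot: [-3.14, 0.001, 2.674]
force: [0.1, -0.9, -2.4]
width: 17.5
```

>>> move_arm(
  series=[
    [[-0.03,-0.018,0],0],
    [[-0.075,-0.046,0],0],
    [[-0.125,-0.076,0],-0.01],
    [[-0.175,-0.107,0],-0.02],
    [[-0.22,-0.134,0],-0.03],
  ],
)

```text
clock: 4.45
eef_pos: [556.0, 88.1, 129.0]
tool_rot: [-3.138, -0.002, 2.703]
force: [0.1, 1.0, -1.7]
width: 17.9
```

```bash
cat > go.py <<'E'
import sys
from h import *
T=tool(); t=np.array([float(a) for a in sys.argv[1:4]]); s=read_state()
print(s['clock'],s['eef_pos'].round(1),'yang',np.degrees(np.arctan2(T[1,1],T[0,1])).round(2),'F',s['force'].round(1),'w',s['width'].round(1),'qd',np.abs(s['qd']).max().round(3))
print('shift',(T[:3,:3].T@(t-T[:3,3])).round(1))
E
python3 go.py 613 0.4 131
```

```text
Traceback (most recent call last):
  File "go.py", line 4, in <module>
    print(s['clock'],s['eef_pos'].round(1),'yang',np.degrees(np.arctan2(T[1,1],T[0,1])).round(2),'F',s['force'].round(1),'w',s['width'].round(1),'qd',np.abs(s['qd']).max().round(3))
                                                                                                                             ^^^^^^^^^^^^^^^^
AttributeError: 'float' object has no attribute 'round'
```

>>> move_arm(
  series=[
    [[-0.04,-0.025,0],0],
    [[-0.075,-0.045,0],0],
    [[-0.089,-0.055,0],-0.005],
    [[-0.089,-0.055,0],-0.005],
    [[-0.089,-0.055,0],-0.005],
  ],
)

```text
clock: 5.08
eef_pos: [611.8, 3.0, 128.4]
tool_rot: [-3.138, -0.004, 2.711]
force: [0.7, -0.3, -2.0]
width: 17.7
```

```bash
sed -i "s/s\['width'\].round(1)/round(s['width'],1)/" go.py; python3 go.py 613 0.4 70; python3 - <<'E'
from h import *
cv2.imwrite('pics/t3.png',np.hstack([get_image('scene')[:,:],get_image('top')])[:, :]) 
T=tool(); im=get_image('wrist'); cv2.imwrite('pics/w3.png',im)
a=cv2.imread('pics/t3.png'); cv2.imwrite('pics/v3.png',cv2.resize(np.vstack([a,np.hstack([im,im*0])]),(800,600)))
E
```

```text
5.075 [611.8   3.  128.4] yang 65.31 F [ 0.7 -0.3 -2. ] w 17.7 qd 0.011
shift [-2.4 -1.7 58.4]
```

View pics/v3.png

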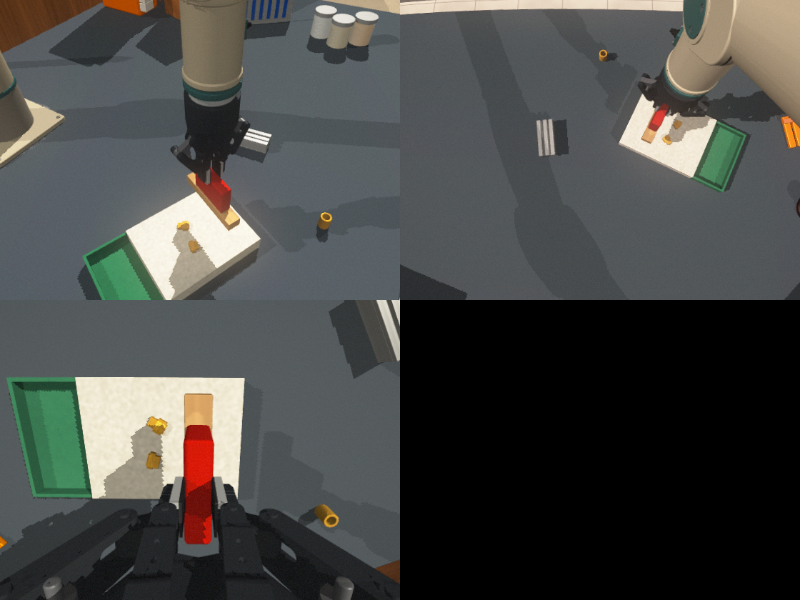

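The wrist view shows the scraper held square above the plate. Its foot covers columns 185–213, and the chips at (157,424) and (153,461) are well to its trough side. Next I lower it onto the plate.

>>> move_arm(
  series=[
    [[-0.002,0,0.02],0],
    [[-0.002,0,0.045],0],
    [[-0.002,0,0.058],0],
    [[-0.002,0,0.062],0],
    [[-0.002,0,0.064],0],
  ],
)

```text
clock: 5.85
eef_pos: [614.6, 1.8, 65.5]
tool_rot: [-3.139, -0.002, 2.711]
force: [0.0, 0.0, -1.3]
width: 18.0
```

>>> move_arm(
  series=[
    [[0,0,0],0],
    [[0,0,0],0],
  ],
)

```text
clock: 6.1
eef_pos: [615.1, 1.8, 66.2]
tool_rot: [-3.139, -0.001, 2.711]
force: [0.0, -0.4, -2.1]
width: 17.8
```

>>> move_arm(
  series=[
    [[0,0,0.002],0],
    [[0,0,0.004],0],
    [[0,0,0.004],0],
  ],
)

```text
clock: 6.48
eef_pos: [614.9, 1.8, 61.9]
tool_rot: [-3.139, -0.001, 2.711]
force: [0.4, -0.5, -1.0]
width: 17.4
```

>>> move_arm(
  series=[
    [[0,-0.01,0.001],0],
    [[0,-0.022,0.001],0],
    [[0,-0.034,0.001],0],
    [[0,-0.046,0.001],0],
    [[0,-0.058,0.001],0],
  ],
)

```text
clock: 7.1
eef_pos: [590.7, -51.7, 61.3]
tool_rot: [-3.14, -0.0, 2.711]
force: [0.6, 2.2, 2.4]
width: 17.8
```

```bash
python3 go.py 541.7 -153.8 62; python3 - <<'E'
from h import *
cv2.imwrite('pics/v4.png',np.hstack([get_image('scene')[150:420,80:480],get_image('wrist')[50:320,80:480]]))
E
```

```text
7.1 [590.7 -51.7  61.3] yang 65.31 F [0.6 2.2 2.4] w 17.8 qd 0.157
shift [   1.8 -113.2   -0.5]
```

View pics/v4.png

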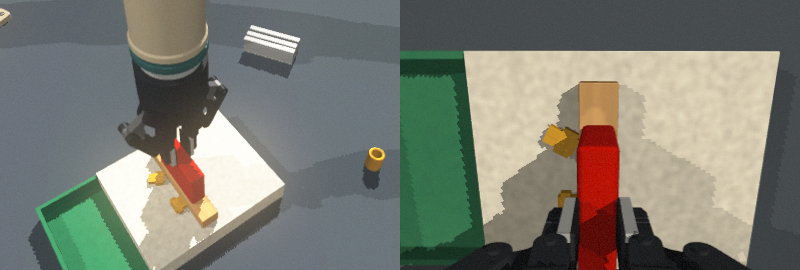

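Both chips, at crop (560,140) and (566,200), lie against the foot and are being pushed along. Contact is light (2.4 N), so I continue the stroke.

>>> move_arm(
  series=[
    [[0,-0.012,0],0],
    [[0,-0.024,0],0],
    [[0,-0.036,0],0],
    [[0,-0.048,0],0],
    [[0,-0.06,0],0],
  ],
)

```text
clock: 7.82
eef_pos: [564.0, -108.8, 61.4]
tool_rot: [-3.137, -0.001, 2.708]
force: [0.5, 1.1, -0.4]
width: 17.6
```

>>> move_arm(
  series=[
    [[0,-0.012,0],0],
    [[0,-0.024,0],0],
    [[0,-0.036,0],0],
    [[0,-0.048,0],0],
    [[0,-0.056,0],0],
  ],
)

```text
clock: 8.45
eef_pos: [539.6, -160.8, 61.5]
tool_rot: [-3.137, -0.002, 2.707]
force: [-0.6, -0.6, -2.3]
width: 17.8
```

```bash
python3 go.py 541.7 -153.8 62; python3 - <<'E'
from h import *
cv2.imwrite('pics/v5.png',np.hstack([get_image('scene')[150:420,0:400],get_image('wrist')[50:320,80:480]]))
E
```

```text
8.45 [ 539.6 -160.8   61.5] yang 65.12 F [-0.6 -0.6 -2.3] w 17.8 qd 0.111
shift [ 1.1  7.3 -0.6]
```

View pics/v5.png

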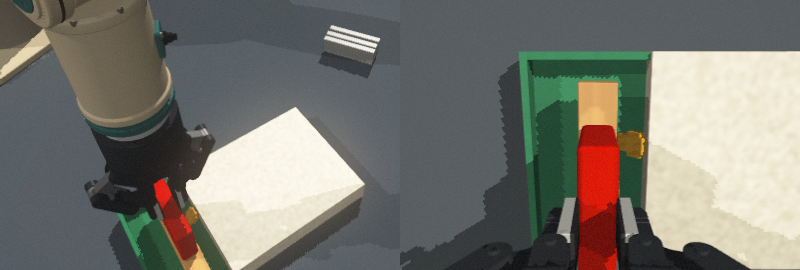

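The plate is now clear. One chip shows in the trough beside the foot at crop (632,145), and the other is hidden. I lift to check.

>>> move_arm(
  series=[
    [[0,0,-0.02],0],
    [[0,0,-0.05],0],
    [[0,0,-0.08],0],
    [[0,0.03,-0.09],0],
    [[0,0.06,-0.09],0],
  ],
)

```text
clock: 9.18
eef_pos: [566.5, -105.5, 152.5]
tool_rot: [-3.138, 0.0, 2.706]
force: [-0.5, 0.3, -1.0]
width: 17.8
```

```bash
python3 - <<'E'
from h import *
print(read_state()['clock'],tool()[:3,3])
cv2.imwrite('pics/v6.png',np.hstack([get_image('scene')[150:420,0:400],get_image('wrist')[50:320,0:400]]))
cv2.imwrite('pics/t6.png',get_image('top'))
E
```

```text
9.175 [ 566.51028411 -105.50626582  152.51550072]
```

View pics/v6.png

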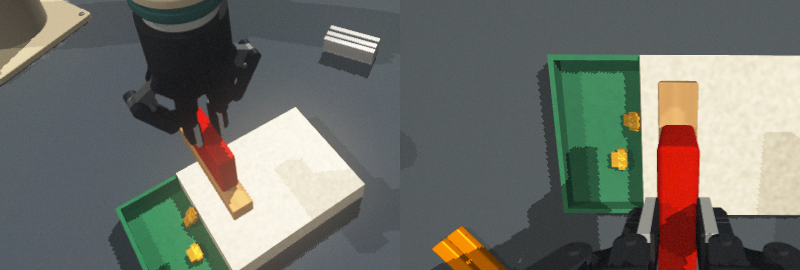

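Both chips lie on the trough floor side, at crop (632,121) and (619,159), and the plate is empty. Next I return the scraper to its start spot.

>>> move_arm(
  series=[
    [[0.025,0.025,0],0],
    [[0.06,0.061,0],0],
    [[0.1,0.102,0],0],
    [[0.14,0.143,0],0],
    [[0.175,0.18,0],0.02],
  ],
)

```text
clock: 9.95
eef_pos: [481.1, 134.1, 150.9]
tool_rot: [-3.138, -0.002, 2.69]
force: [1.1, -0.6, -0.6]
width: 17.8
```

```bash
python3 go.py 421 310 131
```

```text
9.95 [481.1 134.1 150.9] yang 64.15 F [ 1.1 -0.6 -0.6] w 17.8 qd 0.913
shift [130.8 132.2  19.6]
```

>>> move_arm(
  series=[
    [[0.04,0.04,0],0],
    [[0.075,0.075,0],0],
    [[0.11,0.11,0],0.01],
    [[0.131,0.132,0.01],0.01],
    [[0.131,0.132,0.02],0.01],
  ],
)

```text
clock: 10.58
eef_pos: [419.6, 312.4, 130.2]
tool_rot: [-3.139, -0.003, 2.685]
force: [0.5, -0.3, -1.5]
width: 17.6
```

>>> move_arm(
  series=[
    [[0,0,0],0],
    [[0,0,0],0],
  ],
)

```text
clock: 10.82
eef_pos: [420.3, 310.9, 130.3]
tool_rot: [-3.138, -0.002, 2.683]
force: [0.7, 0.9, -2.2]
width: 17.6
```

```bash
python3 go.py 421 310 36
```

```text
10.825 [420.3 310.9 130.3] yang 63.72 F [ 0.7  0.9 -2.2] w 17.6 qd 0.006
shift [-1.3 -0.2 94.3]
```

>>> move_arm(
  series=[
    [[0,0,0.03],0],
    [[0,0,0.06],0],
    [[0,0,0.085],0],
    [[0,0,0.094],0],
    [[0,0,0.095],0],
  ],
)

```text
clock: 11.45
eef_pos: [420.4, 310.3, 35.4]
tool_rot: [-3.138, -0.002, 2.682]
force: [0.3, 0.7, -0.8]
width: 17.7
```

>>> move_arm(
  series=[
    [[0,0,0.002],0],
    [[0,0,0.004],0],
    [[0,0,0.004],0],
  ],
)

```text
clock: 11.82
eef_pos: [420.6, 310.3, 31.7]
tool_rot: [-3.138, -0.002, 2.682]
force: [-0.4, -0.7, -2.2]
width: 17.7
```

>>> move_arm(
  series=[
    [[0,0,0.001],0],
    [[0,0,0.002],0],
    [[0,0,0.002],0],
  ],
)

```text
clock: 12.2
eef_pos: [420.6, 310.5, 31.3]
tool_rot: [-3.139, -0.002, 2.682]
force: [-2.7, -2.2, 13.9]
width: 18.0
```

Contact is made (13.9 N), so I release. I open in place, then go straight up.

>>> move_arm(
  series=[
    [[0,0,0],0],
    [[0,0,0],0],
    [[0,0,0],0],
    [[0,0,0],0],
    [[0,0,0],0],
  ],
  claw=1,
)

```text
clock: 12.82
eef_pos: [420.6, 310.5, 31.2]
tool_rot: [-3.139, -0.002, 2.682]
force: [0.2, -0.1, 0.3]
width: 85.3
```

>>> move_arm(
  series=[
    [[0,0,0],0],
    [[0,0,0],0],
    [[0,0,-0.02],0],
    [[0,0,-0.05],0],
    [[0,0,-0.08],0],
  ],
)

```text
clock: 13.45
eef_pos: [420.6, 310.5, 111.9]
tool_rot: [-3.138, -0.002, 2.682]
force: [-0.1, 0.7, -0.6]
width: 85.9
```

>>> move_arm(
  series=[
    [[0,0,-0.05],0],
    [[0,0,-0.09],0],
    [[0,0,-0.09],0],
    [[0,0,-0.09],0],
  ],
)

```text
clock: 13.95
eef_pos: [420.3, 310.2, 201.4]
tool_rot: [-3.137, -0.002, 2.682]
force: [-0.3, -0.6, -0.6]
width: 85.5
```

```bash
python3 go.py 421 310 36; python3 - <<'E'
from h import *
t=get_image('top'); sc=get_image('scene'); w=get_image('wrist')
cv2.imwrite('pics/v7.png',np.vstack([np.hstack([sc[100:400,100:500],w[50:350,80:480]]),np.hstack([t[100:400,100:500],sc[120:420,0:400]])]))
hsv=cv2.cvtColor(t,cv2.COLOR_BGR2HSV); H,S,V=[hsv[...,i].astype(int) for i in range(3)]
m=((H>13)&(H<32)&(S>150)&(V>60)).astype(np.uint8); m[:,:380]=0; m[:,500:]=0; m[:140]=0; m[280:]=0
o=np.array([594.2,-40.4]); a=np.radians(65.3); ey=np.array([np.cos(a),np.sin(a)]); ex=np.array([ey[1],-ey[0]])
for c in cv2.findContours(m,0,1)[0]:
    p=ray('top',[c[:,0].mean(0)],13)[0,:2]-o; print('chip',cv2.contourArea(c),c[:,0].mean(0),'plate xy',p@ex,p@ey)
E
```

```text
13.95 [420.3 310.2 201.4] yang 63.67 F [-0.3 -0.6 -0.6] w 85.5 qd 0.022
shift [ -1.1   0.8 165.4]
chip 34.0 [426.86363636 219.36363636] plate xy -13.530985750599946 -113.13465519642722
chip 69.0 [441.43333333 202.5       ] plate xy 26.833319534554253 -125.7840742874642
```

View pics/v7.png

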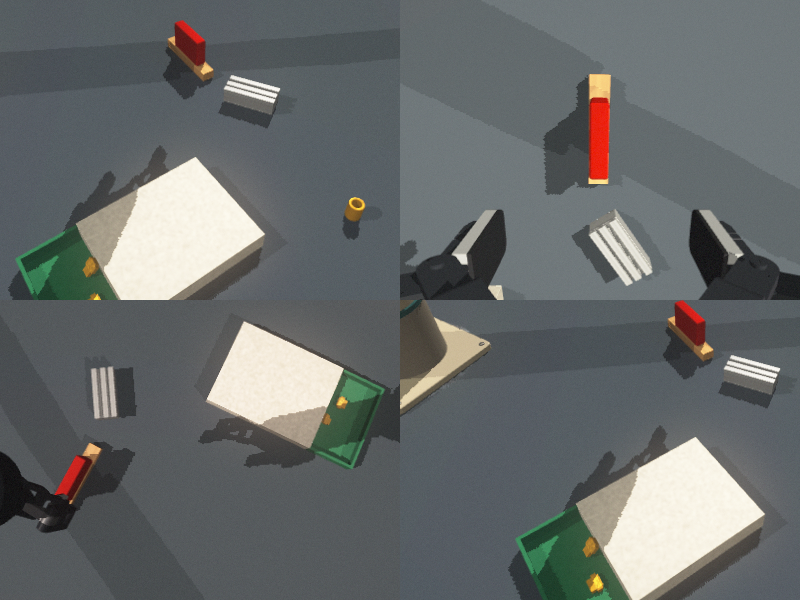

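The scraper stands upright on the slate (190,50 in the scene crop) with the gripper well above it. Both chips are in the trough, at plate y −113 and −126 mm. I hand in now.

```bash
python3 -c "
from cell import *
print(finish_job())"
```

```text
the job is handed in; nothing more can be done
None
```

I picked up the scraper and wiped both chips into the trough in one stroke at about 2 N contact. I then stood the scraper back on its starting spot, let go, and handed in at about 14 s of the 43 s allowed.

- **Chips:** the last pictures put both in the trough, at plate x/y of about (−14, −113) and (27, −126) mm. The first chip was partly in shadow and lies near the plate-side wall, so its position is rougher.
- **Scraper:** it stands upright on the slate at about (420, 310) mm, clear of the plate and trough.
- **Gripper:** it is open and about 200 mm up, with about 1 N or less on the force reading.
- **Disagreement:** the top and wrist cameras differed by about 5 mm on where the scraper first stood. I used the wrist value and the grasp held.
- **Verdict:** the hand-in reported none, and no check failed.

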